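# Set the pump's pressure-arm tension with the square key

### The arm

A 6-joint arm with a two-finger parallel gripper is mounted at the origin on the work surface. World frame = base frame: x ahead of the robot, y to its left, z up, the work surface at z = 0. Lengths are in m, angles in degrees, forces in N, time in s.
With the tool pointing down it reaches from about 0.4 to 0.825 m from the base axis. Payload 7 kg.
Tool frame: the origin (TCP) lies on the centre line of the jaws, within the pads' length; the fingertips stand 22 mm ahead of it and the grasp point (between the pads) lies 3 mm ahead of it; z points along the fingers, y is the line along which they close (so a half turn about z gives the same grasp; the last joint's range is limited). The gripper opens to 88 mm and grips with 3 to 60 N. Pads are 19 mm wide; open, the fingers measure 130 mm over their backs; the gripper's body (78 mm by 193 mm) begins 47 mm behind the grasp point.
Start: joints at [-60.327, 20.546, 0.682, 0, -70.136, -16.507], TCP at [0.154, -0.657, 0.249] pointing down, gripper open.
Joint ranges: [-176.03, 176.03], [-82.01, 121.73], [-58.28, 71.71], [-173.87, 95.51], [-174.79, -0.11], [-173.66, 173.66]. Speed limits (degrees/s): [136.94, 136.94, 172.46, 180, 180, 180].

### API

Orientations are given as [roll, pitch, yaw] about the fixed x, y, z axes, in that order (R = Rz(yaw) Ry(pitch) Rx(roll)).
In Python, from plant import get_state, cams, r gives the robot as it stands.
- The arm moves only by the tool apply_moves, never from a script. Its argument "targets" is a list of rows, each an object with "dp": the shift along the world's x, y, z in m, a list of three; "yaw": the turn about the world's z in degrees. In form: [{"dp": [x, y, z], "yaw": yaw}, ...]. A call has 1 to 20 rows; each row is the pose to reach, as a shift and turn from the pose commanded when the call began; what a row does not reach only later rows make up. A row lasts 1/12 s, in which the tool goes at most 41.7 mm and 7.16 degrees, less where a joint would pass 70% of its speed; a pose out of reach is approached as far as the arm can. A call with a gripper value outside its range is refused whole. "grip" is the gripper command: -1 is fully open, 1 is shut, values between are in proportion, set as the call begins (left out, the last holds). The fingers move at their own pace and stop on an object; "squeeze" is the grip in N (left out, the last holds). Time passes only in rows, so rows that repeat a pose let the fingers close. It gives the time, the measured TCP pose, the force, the opening and the grip force at its end, in the units of the state.
- get_state(): the state, without advancing time (a new reading comes with each control period).
- cams.capture(name): name is "scene" or "side" or "wrist"; returns a dict with "image" (420x560x3 uint8, red, green, blue), "range_z" (420x560 float32, m along the optical axis (not along the pixel's ray), 0 where there is no reading), "fx", "fy", "cx", "cy" (pixels), "k1" (the pictures are not rectified: a ray, as slopes to the right and down, at radius r is drawn at 1 + k1 r^2 times it, then the intrinsics apply), "R" (3x3) and "t" (3): a world point X has camera coordinates R X + t; the wrist camera has in their place "T_tool_cam" (4x4, takes a point from camera to tool coordinates, whose origin is the TCP and whose axes are the flange's). Camera axes: x right, y down, z forward; pixel columns grow to the right and rows downward; lengths in m; the calibration is good to about 2 mm. A picture is of the moment at which its call begins: read the wrist's pose just before it.
- r.close_job(): hands the job in; it is judged then, once.
The state is a dict: "time_s": time; "joints": joint angles; "qd": joint speeds; "joint_torque": joint torques, N m; "tcp_pos": TCP position; "eef_rot": TCP orientation; "contact_force": force on the tool from outside, world axes, zero at the start; "moment": the same for the moment, N m; "gripper_width": finger opening in m; "gripper_force": force on a finger pad.
Only numpy, scipy, OpenCV 4.12 (cv2) and the standard library are available. Lean on these libraries where they do the work, as an engineer would, in place of code of your own. Each camera call takes 0.05 s, during which the arm holds its last target. There are 200 camera calls.

### The job

Fetch the bar-handled key standing on the bench, feel it gently down over the square screw on top of the pump until it is fully home, and turn it clockwise until the sprung arm's pointer lines up with the index mark, without running noticeably past it. Leave the key standing on the screw; never touch the arm itself, force the key, or disturb the other things on the bench.

Things in the scene. Friction and masses are not known exactly. Their poses are not given: they have to be found in the camera images.
- key: Loose steel key, 66 mm tall, 0.2 to 0.33 kg, upright on its socket. Origin: centre of its underside, z up. Bar grip 56 mm long (own x), 14 mm thick (y), 32 to 66 mm above the origin. Below it a 32 x 32 mm block, 32 mm tall, with a square socket 20 mm wide, 28 mm deep, open downwards, sides along own x, y. Any quarter turn fits the screw.
- pump: White pump unit fixed to the bench, 220 x 290 mm (own x, y), aluminium top face 100 mm above the bench, its front (-x) turned roughly to the robot. Origin on the bench under its middle, z up. On top: the tension screw at own (-20, 75) mm; the sprung arm; a roller head 28 mm tall at own (-20, -112) mm.
- screw_seat (a point): On the screw axis (z, up), on a 42 mm sprung collar (gives 4 mm, 4 N/mm) where the key's underside rests when home; x, y are the pump's. From here rise a square drive, 18 mm wide, 12 mm tall, a round pilot, 18 mm across, 4 mm tall, and a cone, 7 mm tall, 9 mm at its tip. The square stands askew to the pump at an angle not measured: press lightly, turn until the key drops.
- pressure_arm: Sprung arm, 115 mm long, aluminium with a black shoe, 3 to 17 mm above the pump's top face, pivoting about the vertical through its origin (pin and coil spring, 33 mm tall) and ending in a thin steel pointer. The screw swings it 0.4 rad clockwise per rad turned clockwise from above; 0.3 to 1.5 rad of screw turn to the mark. The screw takes up to 0.15 N m and stays where left. Not to be touched.
- pointer_tip (a point): End of the arm's pointer, 130 mm from the arm's pivot, 9 mm above the pump's top face. It travels towards the pump's -y, about 50 mm per rad of screw turn, once the key's free play (about 0.1 rad either way) is taken up.
- mark (a point): The set mark: middle of a thin dark ridge, 26 mm long (own x, same as the pump's x) and 2.5 mm wide, with a small steel block at its far end, on the white scale plate on the pump; 3 mm above that plate. The pointer is on the mark when its tip has the same y as this point, in this point's frame; before tightening the tip lies at +y of it.
- cap_opener: Bystander: loose steel round-headed cap opener, 40 mm across, 58 mm tall, standing beside the key, in either of the two places. Origin under its middle.
- reagent: Bystander: white plastic bottle, 64 mm across, 130 mm tall. Origin under its middle.
- beaker: Bystander: glass beaker, 68 mm across, 85 mm tall. Origin under its middle.
Things that resemble listed ones, but are neither listed nor needed, are in the scene too. What is shaped like the key but purple is not meant.

How it is judged:
By the outcome, as a careful person would: the job done as asked, in the order asked, and still so for the second after the job is handed in, with the robot touching nothing.
It also fails if it takes over 67 s, if anything falls off the work surface, if the arm or the gripper's body presses on something with over 40 N, if the wrist force passes 120 N, or if a joint passes its speed limit or range.

## Working session

There is one attempt and no reset: what is moved stays moved. The work goes in short steps, Python scripts to look and compute and a tool call to move; the robot and the scene stay as the last step left them, time stands still between calls to the robot, and variables do not carry over. Pictures are saved under pics/ and viewed, at most 10 in all, crops included, and the job is handed in when it is done.

Besides the shell and the picture viewer there is one more tool, called after "Call:" as a command line: name --argument value ..., lists and objects as JSON in quotes. apply_moves: Moves the arm, as the interface text tells. Its arguments: {"type":"object","properties":{"targets":{"type":"array","items":{"type":"object","properties":{"dp":{"type":"array","items":{"type":"number"}},"yaw":{"type":"number"}}}},"grip":{"type":"number"},"squeeze":{"type":"number"}},"required":["targets"]}

```bash
mkdir -p pics; ls
cat > h.py <<'E'
import numpy as np, cv2
from plant import get_state, cams, r
from scipy.spatial.transform import Rotation as Ro
def cap(name):
    s=get_state(); c=cams.capture(name)
    if name=="wrist":
        T=np.eye(4);T[:3,:3]=Ro.from_euler('xyz',s['eef_rot'],degrees=True).as_matrix();T[:3,3]=s['tcp_pos']
        M=T@c['T_tool_cam']; c['Rw'],c['tw']=M[:3,:3],M[:3,3]
    else:
        c['Rw']=c['R'].T; c['tw']=-c['R'].T@c['t']
    np.save('pics/%s_last.npy'%name,c,allow_pickle=True)
    return c
def load(name): return np.load('pics/%s_last.npy'%name,allow_pickle=True).item()
def save(c,fn,box=None,s=1):
    im=c['image'][:,:,::-1]
    if box: im=im[box[1]:box[3],box[0]:box[2]]
    cv2.imwrite('pics/'+fn,cv2.resize(im,None,fx=s,fy=s,interpolation=cv2.INTER_CUBIC))
def ray(c,u,v):
    K=np.array([[c['fx'],0,c['cx']],[0,c['fy'],c['cy']],[0,0,1.]])
    p=cv2.undistortPoints(np.array([[[u,v]]],float),K,np.array([c['k1'],0,0,0.]))[0,0]
    return np.array([p[0],p[1],1.])
def onz(c,u,v,z):
    d=c['Rw']@ray(c,u,v); return c['tw']+d*(z-c['tw'][2])/d[2]
def pt(c,u,v):
    return c['tw']+c['Rw']@ray(c,u,v)*c['range_z'][int(round(v)),int(round(u))]
def cloud(c):
    K=np.array([[c['fx'],0,c['cx']],[0,c['fy'],c['cy']],[0,0,1.]])
    v,u=np.mgrid[0:420,0:560]
    p=cv2.undistortPoints(np.stack([u.ravel(),v.ravel()],1)[:,None].astype(float),K,np.array([c['k1'],0,0,0.]))[:,0]
    P=np.c_[p,np.ones(len(p))]*c['range_z'].ravel()[:,None]
    W=P@c['Rw'].T+c['tw']; W[c['range_z'].ravel()==0]=np.nan
    return W.reshape(420,560,3)
E
python3 - <<'E'
from h import *
print(get_state())
a=cap('scene');b=cap('side')
save(a,'s1.png',s=1.4);save(b,'d1.png',s=1.4)
for c in(a,b):print(c['tw'],c['fx'],c['k1'])
E
```

```text
pics
{'time_s': 0.0, 'joints': array([-6.03257656e+01,  2.05923487e+01,  6.33695761e-01, -1.83525475e-02,
       -7.01361558e+01, -1.65058932e+01]), 'qd': array([ 0.00405137,  0.01503246,  0.07527707, -0.01391615,  0.01747087,
       -0.0218374 ]), 'joint_torque': array([ 1.02368849e-03, -5.82727182e+01,  2.93052775e+01,  6.99730530e+00,
        6.86197905e-03, -2.02287520e-04]), 'tcp_pos': array([ 0.15362646, -0.65682236,  0.24761732]), 'eef_rot': array([ 1.79904196e+02, -1.03973390e-02, -1.66837900e+02]), 'contact_force': array([-0.19079498,  0.57151775,  0.57138769]), 'moment': array([-0.0029672 ,  0.02595005,  0.01855011]), 'gripper_force': 0.0, 'gripper_width': 0.08734697734967134}
[ 1.19223868 -0.36333438  0.81628138] 439.6692867232183 -0.011364921923135459
[ 0.36536444 -0.51625095  0.83929762] 529.879506200052 -0.1608612316089621
```

View pics/s1.png

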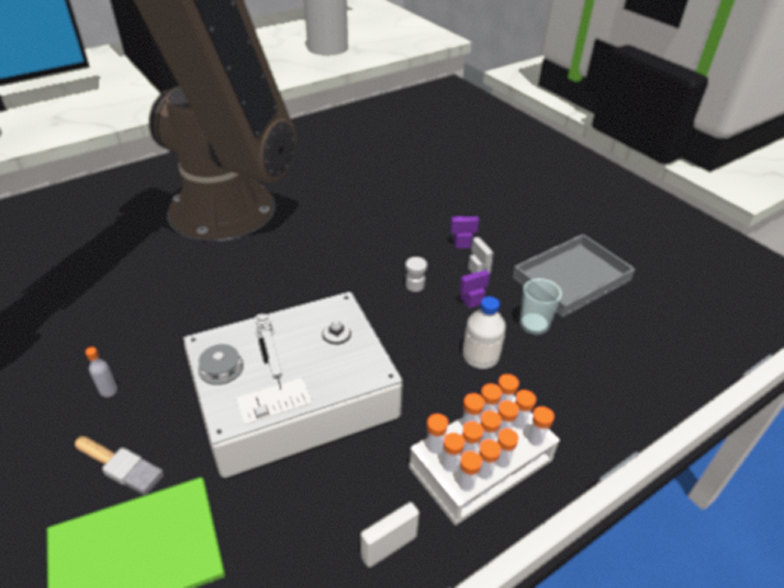

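View pics/d1.png

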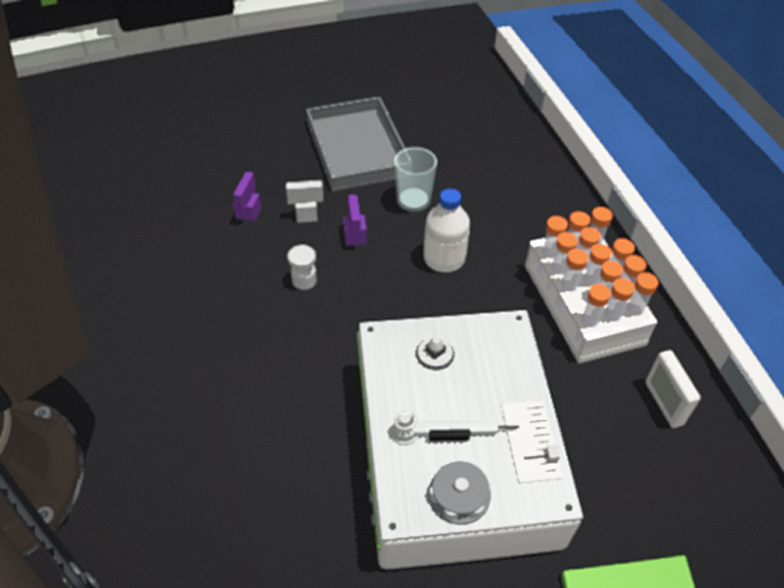

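The steel key is at side-view (305,198) (displayed pixels), with purple decoys on both sides. The screw is at (436,350), the pointer tip at (518,428) and the mark ridge at (540,457).

Run:
```python
from h import *
a=load('side');s=load('scene');W=cloud(a)
def clus(c,W,box,zlo,zhi,n):
    x0,y0,x1,y1=[int(b/1.4) for b in box]
    P=W[y0:y1,x0:x1].reshape(-1,3);I=c['image'][y0:y1,x0:x1].reshape(-1,3).astype(int)
    m=(P[:,2]>zlo)&(P[:,2]<zhi)
    col=I[m]; q=P[m]; pur=(col[:,2]-col[:,1])>35
    for nm,mm in(('pur',pur),('grey',~pur)):
        k=q[mm]
        if len(k)<8: continue
        print(n,nm,len(k),k.min(0).round(4),k.max(0).round(4), cv2.minAreaRect((k[:,:2]*1000).astype(np.float32)))
Ws=cloud(s)
for c,w,boxes,t in((a,W,dict(key=(280,172,328,225),p1=(228,168,264,222),p2=(338,190,372,250),cap=(282,240,322,292),bot=(420,185,475,272),beak=(392,145,440,212)),'side'),
   (s,Ws,dict(key=(468,233,496,280),p1=(446,210,484,250),p2=(458,266,494,308),cap=(400,254,430,294)),'scene')):
    for n,b in boxes.items(): clus(c,w,b,0.045 if n!='x' else 0,0.16,t+' '+n)
# pump
for n,u,v,z in(('screw',436,343,.123),('tip',518,428,.109),('mark1',525,458,.104),('mark2',546,457,.104),('pivot',405,415,.133),('c1',361,325,.1),('c2',526,312,.1),('c3',580,517,.1),('c4',382,540,.1)):
    print(n,onz(a,u/1.4,v/1.4,z).round(4),pt(a,u/1.4,v/1.4).round(4))
```

```text
side key grey 262 [0.4675 0.3417 0.0451] [0.5225 0.3666 0.0695] ((494.8690490722656, 351.0309143066406), (18.840885162353516, 53.52368927001953), 74.5325927734375)
side p1 pur 216 [0.3848 0.3541 0.0452] [0.423 0.41  0.069] ((403.458251953125, 383.3318176269531), (61.21760940551758, 16.526256561279297), 60.81957244873047)
side p2 pur 176 [0.5469 0.2533 0.0459] [0.5678 0.3108 0.0703] ((557.0847778320312, 281.695556640625), (57.95015335083008, 14.390087127685547), 81.45861053466797)
side cap grey 277 [0.4416 0.194  0.0463] [0.4804 0.2366 0.0618] ((461.1418762207031, 214.6383819580078), (40.539527893066406, 36.81320571899414), 53.020633697509766)
side bot pur 187 [0.6641 0.1861 0.1143] [0.6924 0.2187 0.1332] ((678.7582397460938, 202.1732940673828), (29.107303619384766, 29.161766052246094), 19.768098831176758)
side bot grey 919 [0.6455 0.169  0.045 ] [0.7091 0.3196 0.1175] ((672.3666381835938, 242.6771240234375), (63.35532760620117, 147.62698364257812), 6.491417407989502)
side beak grey 787 [0.6391 0.2028 0.045 ] [0.7064 0.3737 0.1067] ((657.5048828125, 293.6593017578125), (169.7008209228
[... 827 characters left out ...]
042449951172), 47.60552215576172)
scene cap grey 144 [0.444  0.1926 0.0465] [0.483  0.235  0.0614] ((464.1549987792969, 213.9464111328125), (38.53081512451172, 38.96651840209961), 57.26801681518555)
screw [ 0.578  -0.0316  0.123 ] [ 0.5764 -0.0353  0.1284]
tip [ 0.633  -0.1608  0.109 ] [ 0.6358 -0.1572  0.1016]
mark1 [ 0.6278 -0.1961  0.104 ] [ 0.6275 -0.1964  0.1049]
mark2 [ 0.6508 -0.2019  0.104 ] [ 0.6501 -0.2026  0.1059]
pivot [ 0.5107 -0.1218  0.133 ] [ 0.5111 -0.1206  0.1308]
c1 [0.5032 0.0366 0.1   ] [0.503  0.0359 0.1009]
c2 [ 0.7123 -0.0017  0.1   ] [ 0.7122 -0.002   0.1003]
c3 [ 0.6588 -0.2774  0.1   ] [ 0.6587 -0.2775  0.1003]
c4 [ 0.4501 -0.2403  0.1   ] [ 0.4505 -0.2387  0.0958]
```

Call:
apply_moves --targets '[{"dp": [0.2,0.1,0.1],"yaw": 20},{"dp": [0.2,0.1,0.1],"yaw": 20},{"dp": [0.2,0.1,0.1],"yaw": 40},{"dp": [0.2,0.1,0.1],"yaw": 40},{"dp": [0.2,0.1,0.1],"yaw": 40},{"dp": [0.4,0.55,0.1],"yaw": 153},{"dp": [0.4,0.55,0.1],"yaw": 153},{"dp": [0.4,0.55,0.1],"yaw": 153},{"dp": [0.4,0.55,0.1],"yaw": 153},{"dp": [0.4,0.55,0.1],"yaw": 153},{"dp": [0.4,0.55,0.1],"yaw": 153},{"dp": [0.4,0.55,0.1],"yaw": 153},{"dp": [0.4,0.55,0.1],"yaw": 153},{"dp": [0.4,0.55,0.1],"yaw": 153},{"dp": [0.4,0.55,0.1],"yaw": 153},{"dp": [0.4,0.55,0.1],"yaw": 153},{"dp": [0.4,0.55,0.1],"yaw": 153},{"dp": [0.4,0.55,0.1],"yaw": 153},{"dp": [0.4,0.55,0.1],"yaw": 153},{"dp": [0.4,0.55,0.1],"yaw": 153}]'

```text
time_s: 1.77
tcp_pos: [0.5542, -0.1055, 0.3478]
eef_rot: [180.0, 0.1, -23.1]
contact_force: [-0.2, -0.8, 0.9]
gripper_width: 0.0876
gripper_force: 0.0
```

Run:
```python
from h import *
print(get_state()); c=cap('wrist'); print(c['T_tool_cam'].round(3),c['tw'],c['fx'],c['k1']); save(c,'w1.png',s=1.4)
```

```text
{'time_s': 1.7667, 'joints': array([ 9.08878046e+00,  7.30954802e+00, -4.08494259e+00, -1.66044220e-02,
       -7.86797657e+01,  5.78292549e+01]), 'qd': array([-1.45964481, -0.42371182, -0.52990367,  0.10767305, -0.10810216,
       85.66861401]), 'joint_torque': array([  1.16358496, -40.53839564,  30.8755517 ,   7.16991037,
         0.14158771,  -2.59612128]), 'tcp_pos': array([ 0.55415232, -0.10548672,  0.34782553]), 'eef_rot': array([ 1.79974240e+02,  7.15224858e-02, -2.30852506e+01]), 'contact_force': array([-0.2420387 , -0.78150768,  0.85957021]), 'moment': array([ 0.00194906,  0.16024727, -0.06465813]), 'gripper_force': 0.0, 'gripper_width': 0.08760360844445496}
[[-0.    -0.965 -0.263  0.07 ]
 [ 1.     0.    -0.001  0.001]
 [ 0.001 -0.263  0.965 -0.136]
 [ 0.     0.     0.     1.   ]] [ 0.61870593 -0.13404116  0.48396017] 304.48089987235886 -0.006733871524222725
```

View pics/w1.png

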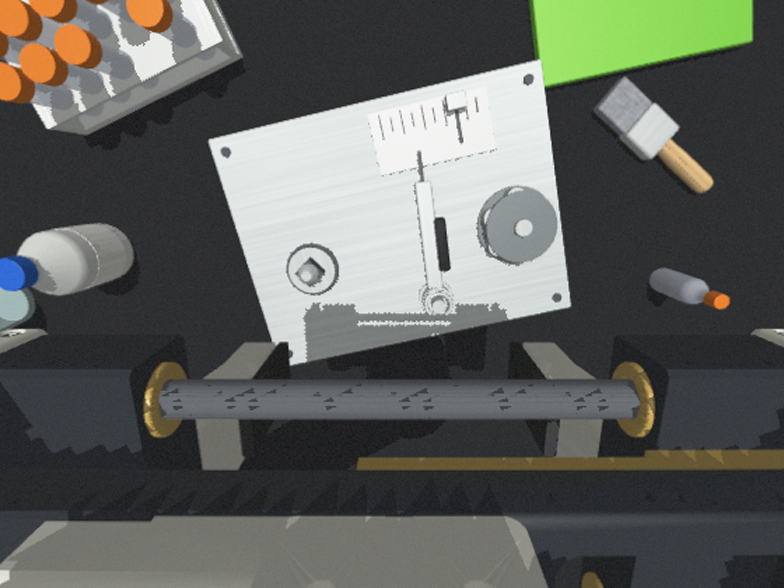

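The wrist view shows the screw at about (312,270), the pointer tip (419,152) and the mark ridge (461,125). The arm was still settling, so I'll recapture and enlarge.

Run:
```python
from h import *
s=get_state();print(s['tcp_pos'],s['eef_rot'],s['qd'].round(1)); c=cap('wrist'); s=get_state();print(s['tcp_pos'],s['eef_rot'],s['qd'].round(1))
c=cap('wrist'); save(c,'w2.png',(190,40,430,220),3.3)
```

```text
[ 0.5538732  -0.10610136  0.34791084] [ 1.79979008e+02  6.53379599e-02 -2.25967578e+01] [ -1.   -0.4  -0.1  -0.   -0.  -17.7]
[ 0.55371518 -0.10660922  0.34806227] [ 1.79979610e+02  5.22396804e-02 -2.34017936e+01] [ -0.9  -0.3  -0.    0.1  -0.1 -10.5]
```

View pics/w2.png

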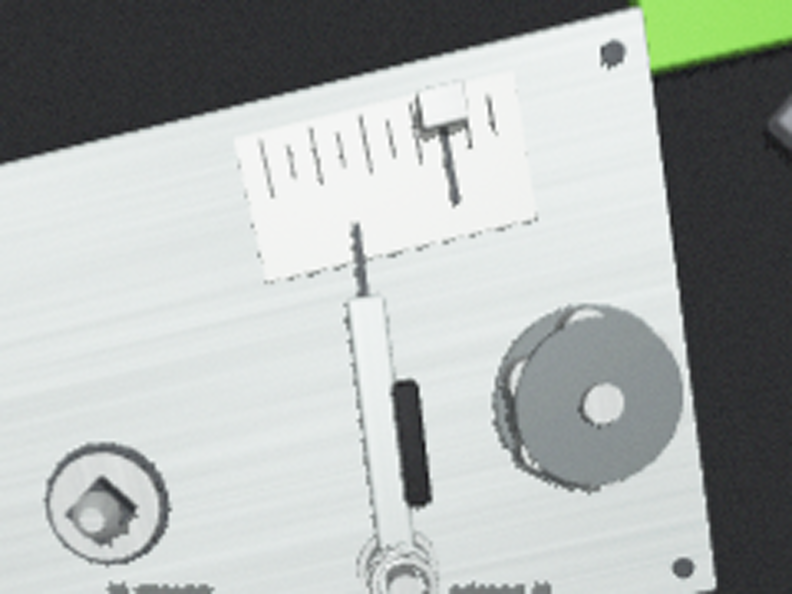

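The diamond-shaped square top has its corners at about (100,478), (135,510), (98,545) and (68,512) in the crop. The tip is at (356,225) and the ridge runs from (444,128) to (456,205).

Run:
```python
from h import *
c=load('wrist')
f=lambda x,y:(190+(x+.5)/3.3-.5,40+(y+.5)/3.3-.5)
W=cloud(c)
for n,x,y in(('collarL',56,490),('collarB',106,555),('collarT',106,455),('cone',90,518),('plate',300,240),('top',250,330)):print(n,pt(c,*f(x,y)).round(4))
for z in (.104,.108,.112): print('collar c',z,onz(c,*f(105,501),z).round(4))
for zs in (.12,.124):
  P=[onz(c,*f(x,y),zs)[:2] for x,y in((100,478),(135,510),(98,545),(68,512))]
  P=np.array(P); print(zs,P.mean(0).round(4),[np.degrees(np.arctan2(*(P[(i+1)%4]-P[i])[::-1])).round(1)for i in range(4)],[np.linalg.norm(P[(i+1)%4]-P[i]).round(4) for i in range(4)])
print('cone tip',onz(c,*f(90,518),.131).round(4))
tip=onz(c,*f(356,225),.109);m1=onz(c,*f(444,130),.104);m2=onz(c,*f(456,205),.104)
print(tip,m1,m2)
C=[onz(c,*f(x,y),.1) for x,y in((613,54),(684,568))];print('screws',C)
v=m1-m2;print(np.degrees(np.arctan2(v[1],v[0])))
# depth profile around screw
x0,y0=f(105,505);w=W[int(y0)-22:int(y0)+22,int(x0)-22:int(x0)+22].reshape(-1,3)
print(np.histogram(w[:,2],bins=np.arange(.095,.14,.002)))
q=w[(w[:,2]>.1035)&(w[:,2]<.115)];print(len(q),cv2.minEnclosingCircle((q[:,:2]*1000).astype(np.float32)),np.median(q[:,2]))
```

```text
collarL [ 0.5918 -0.0168  0.1066]
collarB [ 0.5611 -0.0227  0.106 ]
collarT [ 0.5962 -0.0403  0.1065]
cone [ 0.5792 -0.0303  0.1285]
plate [ 0.6381 -0.1386  0.1022]
top [ 0.6164 -0.1088  0.1006]
collar c 0.104 [ 0.5802 -0.0313  0.104 ]
collar c 0.108 [ 0.5806 -0.0324  0.108 ]
collar c 0.112 [ 0.581  -0.0335  0.112 ]
0.12 [ 0.579  -0.0324] [np.float64(-157.7), np.float64(109.3), np.float64(16.2), np.float64(-68.0)] [np.float64(0.0172), np.float64(0.0197), np.float64(0.0163), np.float64(0.0179)]
0.124 [ 0.5795 -0.0335] [np.float64(-157.7), np.float64(109.3), np.float64(16.2), np.float64(-68.0)] [np.float64(0.017), np.float64(0.0194), np.float64(0.0161), np.float64(0.0177)]
cone tip [ 0.5795 -0.031   0.131 ]
[ 0.63453763 -0.15876802  0.109     ] [ 0.6516628  -0.19965105  0.104     ] [ 0.62683088 -0.19447798  0.104     ]
screws [array([ 0.65155514, -0.26337686,  0.1       ]), array([ 0.46449714, -0.22877972,  0.1       ])]
-11.767730694454196
(array([  0,  70, 782, 226,  63, 484,  63,   4,   5,   7,  10,  43,  12,
        18,  45,  27,  46,  26,   0,   0,   0,   0]), array([0.095, 0.097, 0.099, 0.101, 0.103, 0.105, 0.107, 0.109, 0.111,
       0.113, 0.115, 0.117, 0.119, 0.121, 0.123, 0.125, 0.127, 0.129,
       0.131, 0.133, 0.135, 0.137, 0.139]))
623 ((578.5371704101562, -30.624454498291016), 21.182018280029297) 0.10605622927074448
```

Call:
apply_moves --targets '[{"dp": [-0.06,0.458,-0.14],"yaw": 9},{"dp": [-0.06,0.458,-0.14],"yaw": 9},{"dp": [-0.06,0.458,-0.14],"yaw": 9},{"dp": [-0.06,0.458,-0.14],"yaw": 9},{"dp": [-0.06,0.458,-0.14],"yaw": 9},{"dp": [-0.06,0.458,-0.14],"yaw": 9},{"dp": [-0.06,0.458,-0.14],"yaw": 9},{"dp": [-0.06,0.458,-0.14],"yaw": 9},{"dp": [-0.06,0.458,-0.14],"yaw": 9},{"dp": [-0.06,0.458,-0.14],"yaw": 9},{"dp": [-0.06,0.458,-0.14],"yaw": 9},{"dp": [-0.06,0.458,-0.14],"yaw": 9},{"dp": [-0.06,0.458,-0.14],"yaw": 9},{"dp": [-0.06,0.458,-0.14],"yaw": 9},{"dp": [-0.06,0.458,-0.14],"yaw": 9},{"dp": [-0.06,0.458,-0.14],"yaw": 9}]'

```text
time_s: 3.25
tcp_pos: [0.4941, 0.3498, 0.2091]
eef_rot: [-180.0, -0.0, -14.8]
contact_force: [-0.7, 0.1, 0.1]
gripper_width: 0.0877
gripper_force: 0.0
```

Run:
```python
from h import *
s=get_state();print(s['tcp_pos'],s['eef_rot'],s['qd'].round(1)); c=cap('wrist'); save(c,'w3.png',s=1.4)
W=cloud(c).reshape(-1,3)
m=(W[:,2]>.055)&(W[:,2]<.075)&(np.hypot(W[:,0]-.497,W[:,1]-.352)<.045)
q=W[m];print(len(q),np.median(q[:,2]),cv2.minAreaRect((q[:,:2]*1000).astype(np.float32)))
t=q[q[:,2]>np.median(q[:,2])-.004];print(len(t),t[:,:2].mean(0),cv2.minAreaRect((t[:,:2]*1000).astype(np.float32)));u,_,v=np.linalg.svd(t[:,:2]-t[:,:2].mean(0),full_matrices=False);print(np.degrees(np.arctan2(v[0,1],v[0,0])))
```

```text
[0.49412159 0.34975889 0.20905574] [-1.79973320e+02 -1.51273352e-02 -1.47595202e+01] [-0.2 -0.3 -0.   0.   0.1  0.5]
857 0.06581961790869201 ((496.478271484375, 355.6465148925781), (14.080379486083984, 56.00873565673828), 79.90845489501953)
836 [0.49753936 0.35532369] ((496.3481750488281, 355.67218017578125), (14.07927131652832, 55.74453353881836), 79.92048645019531)
169.91652549000864
```

View pics/w3.png

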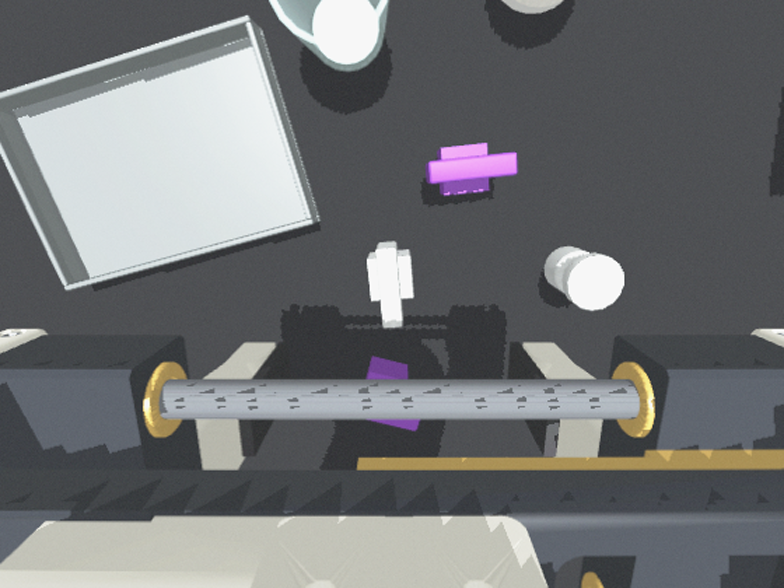

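Steel key at displayed pixel (390,283), upright, bar angle about −10°. The jaws have free space on both sides.

Call:
apply_moves --targets '[{"dp": [0.002,0.0055,-0.03],"yaw": 4.7},{"dp": [0.002,0.0055,-0.06],"yaw": 4.7},{"dp": [0.002,0.0055,-0.09],"yaw": 4.7},{"dp": [0.002,0.0055,-0.11],"yaw": 4.7},{"dp": [0.002,0.0055,-0.13],"yaw": 4.7},{"dp": [0.002,0.0055,-0.14],"yaw": 4.7},{"dp": [0.002,0.0055,-0.148],"yaw": 4.7},{"dp": [0.002,0.0055,-0.152],"yaw": 4.7},{"dp": [0.002,0.0055,-0.152],"yaw": 4.7},{"dp": [0.002,0.0055,-0.152],"yaw": 4.7}]'

```text
time_s: 4.13
tcp_pos: [0.4962, 0.3566, 0.0575]
eef_rot: [-179.9, -0.0, -9.9]
contact_force: [0.0, 0.1, 0.6]
gripper_width: 0.0871
gripper_force: 0.0
```

Call:
apply_moves --targets '[{"dp": [0,0,0],"yaw": 0},{"dp": [0,0,0],"yaw": 0},{"dp": [0,0,0],"yaw": 0},{"dp": [0,0,0],"yaw": 0},{"dp": [0,0,0],"yaw": 0},{"dp": [0,0,0],"yaw": 0},{"dp": [0,0,0],"yaw": 0},{"dp": [0,0,0],"yaw": 0},{"dp": [0,0,0],"yaw": 0},{"dp": [0,0,0],"yaw": 0}]' --grip 1 --squeeze 35

```text
time_s: 4.97
tcp_pos: [0.4957, 0.3563, 0.0565]
eef_rot: [180.0, 0.0, -9.9]
contact_force: [-0.0, -0.1, 1.1]
gripper_width: 0.0265
gripper_force: 0.0
```

Call:
apply_moves --targets '[{"dp": [0,0,0],"yaw": 0},{"dp": [0,0,0],"yaw": 0},{"dp": [0,0,0],"yaw": 0},{"dp": [0,0,0],"yaw": 0},{"dp": [0,0,0],"yaw": 0},{"dp": [0,0,0],"yaw": 0}]'

```text
time_s: 5.47
tcp_pos: [0.4957, 0.3563, 0.0565]
eef_rot: [180.0, 0.0, -9.9]
contact_force: [0.7, 0.3, -0.9]
gripper_width: 0.0138
gripper_force: 35.0
```

Call:
apply_moves --targets '[{"dp": [0,0,0.01],"yaw": 0},{"dp": [0,0,0.03],"yaw": 0},{"dp": [0,0,0.06],"yaw": 0},{"dp": [0,0,0.09],"yaw": 0},{"dp": [0,0,0.13],"yaw": 0},{"dp": [0,0,0.16],"yaw": 0},{"dp": [0,0,0.18],"yaw": 0},{"dp": [0,0,0.18],"yaw": 0},{"dp": [0,0,0.18],"yaw": 0}]'

```text
time_s: 6.22
tcp_pos: [0.4957, 0.3565, 0.2382]
eef_rot: [-179.8, -0.0, -9.9]
contact_force: [-0.8, 0.1, -3.0]
gripper_width: 0.0139
gripper_force: 35.0
```

Run:
```python
from h import *
s=get_state();print(s['tcp_pos'],s['eef_rot'],s['contact_force'],s['moment'],s['gripper_width']); 
c=cap('side')
W=cloud(c).reshape(-1,3)
m=(np.abs(W[:,2]-.2)<.06)&(np.hypot(W[:,0]-.4957,W[:,1]-.356)<.06)
print(m.sum()); save(c,'d2.png',s=1.4)
# project key bottom
p=c['R']@np.array([s['tcp_pos'][0],s['tcp_pos'][1],s['tcp_pos'][2]-.0565])+c['t'];print(p[:2]/p[2]*c['fx']+[c['cx'],c['cy']])
c=cap('wrist');W=cloud(c).reshape(-1,3);z=s['tcp_pos'][2]
m=(np.hypot(W[:,0]-.4957,W[:,1]-.356)<.035)&(W[:,2]<z+.02)&(W[:,2]>.1)
q=W[m];print(len(q),q.min(0),q.max(0),z)
```

```text
[0.49570338 0.35650507 0.23818215] [-1.79848750e+02 -4.86458075e-02 -9.90333523e+00] [-0.81721153  0.12294065 -2.9813423 ] [-0.10793435  0.2025133  -0.02885597] 0.013863803653573219
384
[211.84454772  86.71085217]
4354 [0.47214691 0.33573744 0.18051822] [0.52429419 0.37101758 0.25415479] 0.23818214562934562
```

Call:
apply_moves --targets '[{"dp": [0.002,-0.02,0],"yaw": 2},{"dp": [0.004,-0.05,0],"yaw": 5},{"dp": [0.007,-0.085,0],"yaw": 9},{"dp": [0.01,-0.12,0],"yaw": 12},{"dp": [0.013,-0.155,0],"yaw": 15},{"dp": [0.016,-0.19,0],"yaw": 18},{"dp": [0.019,-0.225,0],"yaw": 21},{"dp": [0.021,-0.26,0],"yaw": 24},{"dp": [0.024,-0.295,0],"yaw": 27},{"dp": [0.027,-0.33,0],"yaw": 30},{"dp": [0.029,-0.36,0],"yaw": 31},{"dp": [0.03,-0.385,0],"yaw": 31},{"dp": [0.031,-0.4,0],"yaw": 31},{"dp": [0.031,-0.406,0],"yaw": 31},{"dp": [0.031,-0.406,0],"yaw": 31},{"dp": [0.031,-0.406,0],"yaw": 31}]'

```text
time_s: 7.65
tcp_pos: [0.5263, -0.0497, 0.2356]
eef_rot: [-180.0, 0.1, 21.1]
contact_force: [0.3, 0.4, -2.3]
gripper_width: 0.0137
gripper_force: 35.0
```

Run:
```python
from h import *
s=get_state();print(s['tcp_pos'],s['eef_rot'],s['qd'].round(1),s['contact_force']); c=cap('wrist')
im=c['image'][:,:,::-1]; cv2.imwrite('pics/w4.png',cv2.resize(im[110:320,140:420],None,fx=2.8,fy=2.8,interpolation=cv2.INTER_CUBIC))
W=cloud(c).reshape(-1,3)
Rt=Ro.from_euler('xyz',s['eef_rot'],degrees=True).as_matrix()
Tt=(W-s['tcp_pos'])@Rt
m=(np.abs(Tt[:,1])<.025)&(np.abs(Tt[:,0])<.04)&(Tt[:,2]<.06)&(Tt[:,2]>-.012)
q=Tt[m]
for lo in np.arange(-.012,.06,.004):
    k=q[(q[:,2]>=lo)&(q[:,2]<lo+.004)]
    if len(k)>3: print(round(lo,3),len(k),'x',k[:,0].min().round(4),k[:,0].max().round(4),'y',k[:,1].min().round(4),k[:,1].max().round(4))
m=(np.hypot(W[:,0]-.579,W[:,1]+.0315)<.035)&(W[:,2]>.104)&(W[:,2]<.109)
q=W[m];print(len(q),np.median(q[:,2]),cv2.minEnclosingCircle((q[:,:2]*1000).astype(np.float32)))
m=(np.hypot(W[:,0]-.579,W[:,1]+.0315)<.02)&(W[:,2]>.126)&(W[:,2]<.14);print(m.sum(),W[m].mean(0),W[m].max(0))
```

```text
[ 0.52625442 -0.04967827  0.23557889] [-1.79973125e+02  1.01170764e-01  2.10582366e+01] [ 1.2 -0.3  0.3  0.  -0.  -0. ] [ 0.30089624  0.41791185 -2.25071999]
-0.012 2133 x -0.0219 0.0283 y -0.014 0.0147
-0.008 275 x -0.0229 0.0286 y -0.0149 0.0156
-0.004 174 x 0.0076 0.0286 y -0.0158 0.0163
0.0 268 x 0.0032 0.0285 y -0.0162 0.0168
0.004 195 x 0.0082 0.0285 y -0.0166 0.0173
0.008 168 x 0.0084 0.0286 y -0.0169 0.0177
0.012 163 x 0.0084 0.0286 y -0.0173 0.018
0.016 91 x 0.0084 0.0286 y -0.0176 0.0182
0.02 127 x 0.007 0.0286 y -0.0156 0.0162
0.024 353 x 0.0063 0.0166 y -0.0158 0.0163
0.028 56 x 0.0157 0.0165 y -0.0156 0.0161
0.032 50 x 0.0158 0.0166 y -0.0157 0.0158
0.036 51 x 0.0157 0.0165 y -0.0157 0.0162
0.04 45 x 0.0157 0.0166 y -0.0151 0.0158
0.044 37 x 0.0158 0.0166 y -0.0157 0.0163
0.048 43 x 0.0157 0.0165 y -0.0153 0.016
0.052 44 x 0.0158 0.0166 y -0.0157 0.0161
1417 0.10594514842413594 ((578.3365478515625, -30.57500457763672), 21.02086067199707)
204 [ 0.57860017 -0.03057405  0.12829325] [ 0.58484346 -0.02419619  0.13060835]
```

View pics/w4.png

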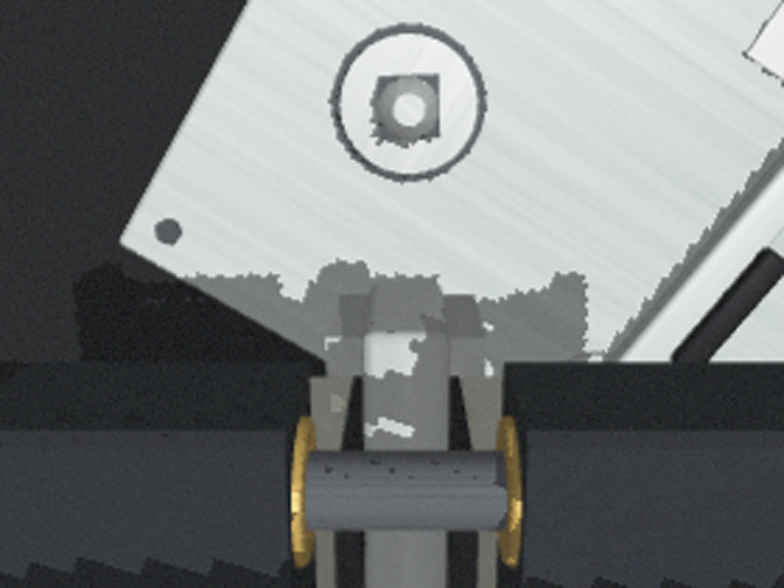

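The square's edges look aligned with the tool axes at yaw 21, with the screw at crop (408,107). The key is centred in the jaws.

Call:
apply_moves --targets '[{"dp": [0.015,0.006,0],"yaw": 0},{"dp": [0.035,0.012,0],"yaw": 0},{"dp": [0.048,0.018,-0.01],"yaw": 0},{"dp": [0.052,0.019,-0.02],"yaw": 0},{"dp": [0.052,0.019,-0.03],"yaw": 0},{"dp": [0.052,0.019,-0.038],"yaw": 0},{"dp": [0.052,0.019,-0.038],"yaw": 0},{"dp": [0.052,0.019,-0.038],"yaw": 0},{"dp": [0.052,0.019,-0.038],"yaw": 0}]'

```text
time_s: 8.45
tcp_pos: [0.5786, -0.0309, 0.1991]
eef_rot: [180.0, -0.0, 21.1]
contact_force: [0.3, 1.0, -1.6]
gripper_width: 0.0137
gripper_force: 35.0
```

Call:
apply_moves --targets '[{"dp": [0,0,-0.004],"yaw": 0},{"dp": [0,0,-0.008],"yaw": 0},{"dp": [0,0,-0.011],"yaw": 0},{"dp": [0,0,-0.014],"yaw": 0},{"dp": [0,0,-0.016],"yaw": 0},{"dp": [0,0,-0.018],"yaw": 0},{"dp": [0,0,-0.019],"yaw": 0},{"dp": [0,0,-0.019],"yaw": 0},{"dp": [0,0,-0.019],"yaw": 0}]'

```text
time_s: 9.2
tcp_pos: [0.5788, -0.0308, 0.1796]
eef_rot: [180.0, 0.0, 21.1]
contact_force: [-0.2, 0.5, -2.8]
gripper_width: 0.0139
gripper_force: 35.0
```

Call:
apply_moves --targets '[{"dp": [0,0,-0.001],"yaw": 0},{"dp": [0,0,-0.002],"yaw": 0},{"dp": [0,0,-0.003],"yaw": 0},{"dp": [0,0,-0.004],"yaw": 0},{"dp": [0,0,-0.004],"yaw": 0},{"dp": [0,0,-0.004],"yaw": 0}]'

```text
time_s: 9.7
tcp_pos: [0.5787, -0.0307, 0.1755]
eef_rot: [-180.0, 0.0, 21.1]
contact_force: [-0.4, -0.6, -2.5]
gripper_width: 0.014
gripper_force: 35.0
```

Call:
apply_moves --targets '[{"dp": [0,0,-0.001],"yaw": 0},{"dp": [0,0,-0.002],"yaw": 0},{"dp": [0,0,-0.003],"yaw": 0},{"dp": [0,0,-0.003],"yaw": 0}]'

```text
time_s: 10.03
tcp_pos: [0.5786, -0.0308, 0.1723]
eef_rot: [-180.0, 0.0, 21.1]
contact_force: [-0.0, -0.5, -2.7]
gripper_width: 0.0137
gripper_force: 35.0
```

Call:
apply_moves --targets '[{"dp": [0,0,-0.001],"yaw": 0},{"dp": [0,0,-0.002],"yaw": 0},{"dp": [0,0,-0.003],"yaw": 0},{"dp": [0,0,-0.004],"yaw": 0},{"dp": [0,0,-0.005],"yaw": 0},{"dp": [0,0,-0.006],"yaw": 0},{"dp": [0,0,-0.007],"yaw": 0},{"dp": [0,0,-0.007],"yaw": 0},{"dp": [0,0,-0.007],"yaw": 0}]'

```text
time_s: 10.78
tcp_pos: [0.5787, -0.0308, 0.1655]
eef_rot: [-180.0, 0.0, 21.1]
contact_force: [-0.0, -0.4, -2.2]
gripper_width: 0.0138
gripper_force: 35.0
```

Call:
apply_moves --targets '[{"dp": [0,0,-0.0007],"yaw": 0},{"dp": [0,0,-0.0014],"yaw": 0},{"dp": [0,0,-0.002],"yaw": 0},{"dp": [0,0,-0.002],"yaw": 0},{"dp": [0,0,-0.002],"yaw": 0}]'

```text
time_s: 11.2
tcp_pos: [0.5787, -0.0308, 0.1635]
eef_rot: [180.0, 0.0, 21.1]
contact_force: [-0.3, -0.1, -2.9]
gripper_width: 0.0137
gripper_force: 35.0
```

Call:
apply_moves --targets '[{"dp": [0,0,-0.0005],"yaw": 0},{"dp": [0,0,-0.001],"yaw": 0},{"dp": [0,0,-0.0015],"yaw": 0},{"dp": [0,0,-0.0015],"yaw": 0},{"dp": [0,0,-0.0015],"yaw": 0}]'

```text
time_s: 11.62
tcp_pos: [0.5787, -0.0307, 0.1621]
eef_rot: [180.0, -0.0, 21.1]
contact_force: [-0.4, 0.1, -1.5]
gripper_width: 0.0137
gripper_force: 35.0
```

Call:
apply_moves --targets '[{"dp": [0,0,-0.0005],"yaw": 0},{"dp": [0,0,-0.001],"yaw": 0},{"dp": [0,0,-0.001],"yaw": 0},{"dp": [0,0,-0.001],"yaw": 0}]'

```text
time_s: 11.95
tcp_pos: [0.5788, -0.0307, 0.1614]
eef_rot: [180.0, -0.0, 21.1]
contact_force: [-1.9, 0.9, 2.3]
gripper_width: 0.0138
gripper_force: 35.0
```

Key is home on the collar at about 5 N. I'll now turn clockwise about 30° and look.

Call:
apply_moves --targets '[{"dp": [0,0,0],"yaw": -2},{"dp": [0,0,0],"yaw": -4},{"dp": [0,0,0],"yaw": -6},{"dp": [0,0,0],"yaw": -8},{"dp": [0,0,0],"yaw": -10},{"dp": [0,0,0],"yaw": -12},{"dp": [0,0,0],"yaw": -14},{"dp": [0,0,0],"yaw": -16},{"dp": [0,0,0],"yaw": -18},{"dp": [0,0,0],"yaw": -20},{"dp": [0,0,0],"yaw": -22},{"dp": [0,0,0],"yaw": -24},{"dp": [0,0,0],"yaw": -26},{"dp": [0,0,0],"yaw": -28},{"dp": [0,0,0],"yaw": -30},{"dp": [0,0,0],"yaw": -30},{"dp": [0,0,0],"yaw": -30}]'

```text
time_s: 13.37
tcp_pos: [0.5781, -0.0303, 0.1612]
eef_rot: [-180.0, 0.1, -8.9]
contact_force: [-4.1, 3.5, 3.7]
gripper_width: 0.014
gripper_force: 35.0
```

Run:
```python
from h import *
s=get_state();print(s['tcp_pos'],s['eef_rot'],s['contact_force'],s['moment'])
c=cap('side');d=cap('wrist')
a=cv2.resize(c['image'][270:350,330:420,::-1],None,fx=4.4,fy=4.4,interpolation=cv2.INTER_CUBIC)
# wrist: crop around predicted mark
p=(np.array([.637,-.185,.105])-d['tw'])@d['Rw'];u,v=(p[:2]/p[2]*d['fx']+[d['cx'],d['cy']]);u,v=int(u),int(v)
print(u,v); u=min(max(u,45),514);v=min(max(v,40),379)
b=cv2.resize(d['image'][v-40:v+40,u-45:u+45,::-1],None,fx=4.4,fy=4.4,interpolation=cv2.INTER_CUBIC);print(u,v)
cv2.imwrite('pics/m1.png',np.hstack([a,b]));print(a.shape)
```

```text
[ 0.57813184 -0.03031139  0.16122889] [-1.79977861e+02  5.42511815e-02 -8.89696653e+00] [-4.11731013  3.45809325  3.69843921] [1.31731421 1.88778883 0.09392291]
523 108
514 108
(352, 396, 3)
```

View pics/m1.png

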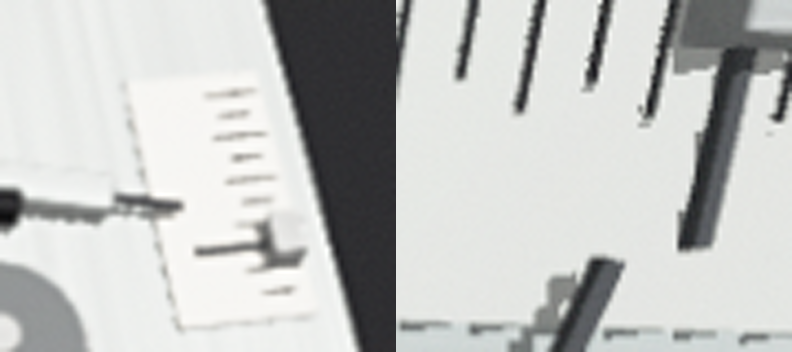

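Right panel (wrist): pointer tip at (606,262) and ridge from (740,52) to (697,247). The pointer is still short of the mark.

```bash
cat >> h.py <<'E'
def off(d,tip,m1,m2,u0,v0,s,zt=.109,zm=.105,yaw=-10.4):
    f=lambda p:(u0+(p[0]+.5)/s-.5,v0+(p[1]+.5)/s-.5)
    t,a,b=onz(d,*f(tip),zt),onz(d,*f(m1),zm),onz(d,*f(m2),zm)
    m=(a+b)/2; e=a-b; th=np.radians(yaw)
    y=np.array([-np.sin(th),np.cos(th)])
    print('tip',t.round(4),'mark',m.round(4),'ridge ang',np.degrees(np.arctan2(e[1],e[0])).round(2),'len',np.linalg.norm(e).round(4),'dy mm',((t-m)[:2]@y*1000).round(2), 'ends',((t-a)[:2]@y*1000).round(2),((t-b)[:2]@y*1000).round(2))
E
python3 - <<'E'
from h import *
d=load('wrist')
off(d,(210,262),(344,52),(301,247),469,68,4.4)
W=cloud(d)
print([W[68+int(y/4.4),469+int(x/4.4),2].round(4) for x,y in((205,275),(325,150),(310,220),(200,150))])
E
```

```text
tip [ 0.6276 -0.1789  0.109 ] mark [ 0.6396 -0.1964  0.105 ] ridge ang -9.83 len 0.0251 dy mm 15.03 ends 14.91 15.16
[np.float64(0.1104), np.float64(0.1048), np.float64(0.1049), np.float64(0.1024)]
```

Call:
apply_moves --targets '[{"dp": [0,0,0],"yaw": -2},{"dp": [0,0,0],"yaw": -4},{"dp": [0,0,0],"yaw": -6},{"dp": [0,0,0],"yaw": -8},{"dp": [0,0,0],"yaw": -10},{"dp": [0,0,0],"yaw": -12},{"dp": [0,0,0],"yaw": -13},{"dp": [0,0,0],"yaw": -14},{"dp": [0,0,0],"yaw": -15},{"dp": [0,0,0],"yaw": -15},{"dp": [0,0,0],"yaw": -15},{"dp": [0,0,0],"yaw": -15}]'

```text
time_s: 14.47
tcp_pos: [0.5782, -0.0301, 0.1613]
eef_rot: [-180.0, 0.1, -23.9]
contact_force: [-3.9, 4.2, 4.4]
gripper_width: 0.014
gripper_force: 35.0
```

```bash
cat > look.py <<'E'
from h import *
import sys
s=get_state();print(s['tcp_pos'],s['eef_rot'],s['contact_force'],s['moment'])
d=cap('wrist')
p=(np.array([.634,-.190,.105])-d['tw'])@d['Rw'];u,v=(p[:2]/p[2]*d['fx']+[d['cx'],d['cy']]);u,v=int(u),int(v)
u=min(max(u,40),519);v=min(max(v,35),384);print('u0,v0',u-40,v-35)
cv2.imwrite('pics/'+sys.argv[1],cv2.resize(d['image'][v-35:v+35,u-40:u+40,::-1],None,fx=8,fy=8,interpolation=cv2.INTER_CUBIC))
E
python3 look.py m2.png
```

```text
[ 0.5781845  -0.03014217  0.16125447] [-1.79973824e+02  5.34574999e-02 -2.38847221e+01] [-3.8726795   4.24795176  4.38055205] [1.64572572 1.86314112 0.13961165]
u0,v0 460 12
```

View pics/m2.png

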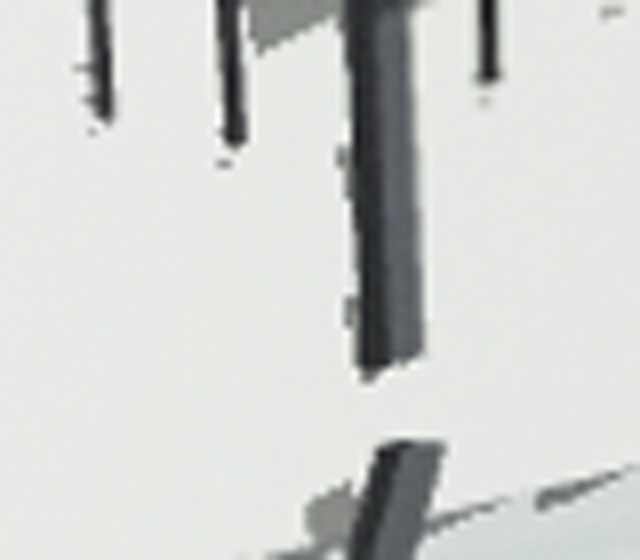

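Crop m2: ridge top face runs (398,10)–(406,355), with its dark side face to the left. The pointer tip's top face is at about (423,443), and −y is to the right.

Run:
```python
from h import *
d=load('wrist');print(d['tw'])
for zt in(.109,.1105):
  off(d,(423,443),(398,10),(406,355),460,12,8,zt=zt)
W=cloud(d)
g=lambda x,y:W[12+int(y/8),460+int(x/8)].round(4)
for x,y in((400,60),(404,200),(408,330),(418,465),(408,500),(395,540),(300,200),(500,300),(600,540)):print(x,y,g(x,y))
# 3D points: ridge top & pointer in pump frame
th=np.radians(-10.4);ey=np.array([-np.sin(th),np.cos(th),0]);ex=np.array([np.cos(th),np.sin(th),0])
P=W[12:82,460:540].reshape(-1,3);k=P[(P[:,2]>.1040)&(P[:,2]<.112)]
for lo in np.arange(.59,.70,.003):
    X=(P@ex);mm=(P[:,2]>.1042)&(P[:,2]<.113)&(X>=lo)&(X<lo+.003)
    if mm.sum()>2:print(round(lo,3),mm.sum(),(P[mm]@ey).min().round(4),(P[mm]@ey).max().round(4),np.median(P[mm][:,2]).round(4))
```

```text
[ 0.64225558 -0.05969926  0.2974114 ]
tip [ 0.6214 -0.192   0.109 ] mark [ 0.6382 -0.1973  0.105 ] ridge ang -11.74 len 0.0225 dy mm 2.17 ends 2.44 1.91
tip [ 0.6216 -0.191   0.1105] mark [ 0.6382 -0.1973  0.105 ] ridge ang -11.74 len 0.0225 dy mm 3.24 ends 3.5 2.98
400 60 [ 0.646  -0.1995  0.1046]
404 200 [ 0.637  -0.1975  0.1044]
408 330 [ 0.6286 -0.1959  0.1048]
418 465 [ 0.6203 -0.1892  0.1122]
408 500 [ 0.6182 -0.1895  0.1104]
395 540 [ 0.6162 -0.1872  0.1112]
300 200 [ 0.64   -0.192   0.1026]
500 300 [ 0.6278 -0.2056  0.1003]
600 540 [ 0.6084 -0.2087  0.1009]
0.638 38 -0.0752 -0.071 0.1102
0.641 54 -0.0766 -0.0632 0.1101
0.644 38 -0.0774 -0.0725 0.11
0.65 11 -0.08 -0.0766 0.105
0.653 27 -0.0802 -0.059 0.1051
0.656 29 -0.0796 -0.0768 0.1052
0.659 30 -0.0804 -0.0772 0.105
0.662 30 -0.0801 -0.0769 0.1053
0.665 28 -0.0799 -0.0769 0.105
0.668 27 -0.0852 -0.0769 0.105
0.671 32 -0.0805 -0.0765 0.105
0.674 16 -0.0798 -0.0767 0.1046
```

Call:
apply_moves --targets '[{"dp": [0,0,0],"yaw": -0.8},{"dp": [0,0,0],"yaw": -1.6},{"dp": [0,0,0],"yaw": -2.3},{"dp": [0,0,0],"yaw": -2.8},{"dp": [0,0,0],"yaw": -2.8},{"dp": [0,0,0],"yaw": -2.8}]'

```text
time_s: 15.02
tcp_pos: [0.5782, -0.0301, 0.1612]
eef_rot: [-180.0, 0.1, -26.7]
contact_force: [-4.0, 4.1, 4.6]
gripper_width: 0.0138
gripper_force: 35.0
```

```bash
cat > dm.py <<'E'
from h import *
def dm(d,ang=-10.4):
    W=cloud(d);P=W.reshape(-1,3);P=P[np.hypot(P[:,0]-.632,P[:,1]+.194)<.035]
    for ang in(-10.4,-11.2):
        th=np.radians(ang);ey=np.array([-np.sin(th),np.cos(th),0]);ex=np.array([np.cos(th),np.sin(th),0])
        o=np.array([.6385,-.197,0]);X=(P-o)@ex*1e3;Y=(P-o)@ey*1e3;Z=P[:,2]
        r=(Z>.1043)&(Z<.1065)&(X>-11)&(X<7)&(abs(Y)<3.5)
        t=(Z>.1090)&(Z<.1115)&(X>-40)&(X<-8)&(abs(Y)<12)
        xt=np.percentile(X[t],98); k=np.polyfit(X[t],Y[t],1)
        k2=np.polyfit(X[r],Y[r],1)
        yr=(Y[r].min()+Y[r].max())/2
        print(ang,'ridge',r.sum(),Y[r].mean().round(2),'span',Y[r].min().round(2),Y[r].max().round(2),'slope',np.degrees(np.arctan(k2[0])).round(2),'| tip',t.sum(),'x',xt.round(1),'y',np.polyval(k,xt).round(2),'slope',np.degrees(np.arctan(k[0])).round(1),'dy',(np.polyval(k,xt)-Y[r].mean()).round(2))
if __name__=='__main__':
    print('prev');dm(load('wrist'));s=get_state();print(s['tcp_pos'],s['eef_rot'],s['contact_force']);dm(cap('wrist'));dm(cap('wrist'))
E
python3 dm.py
```

```text
prev
-10.4 ridge 156 0.09 span -1.94 2.04 slope 0.25 | tip 282 x -18.0 y 3.26 slope -19.8 dy 3.17
-11.2 ridge 156 0.06 span -1.97 1.93 slope 1.02 | tip 287 x -18.0 y 2.95 slope -19.5 dy 2.88
[ 0.57821227 -0.0300593   0.16124434] [-1.79974523e+02  5.48602204e-02 -2.66758329e+01] [-4.01577494  4.05104898  4.62111167]
-10.4 ridge 150 0.22 span -1.75 2.45 slope -1.95 | tip 279 x -18.6 y 0.94 slope -21.3 dy 0.72
-11.2 ridge 150 0.19 span -1.66 2.3 slope -1.18 | tip 278 x -18.7 y 0.68 slope -20.5 dy 0.49
-10.4 ridge 156 0.2 span -1.86 2.19 slope -0.75 | tip 281 x -18.8 y 1.03 slope -20.9 dy 0.83
-11.2 ridge 155 0.18 span -1.73 2.18 slope 0.25 | tip 280 x -18.9 y 0.77 slope -20.0 dy 0.58
```

Call:
apply_moves --targets '[{"dp": [0,0,0],"yaw": -0.4},{"dp": [0,0,0],"yaw": -0.8},{"dp": [0,0,0],"yaw": -0.8},{"dp": [0,0,0],"yaw": -0.8}]'

```text
time_s: 15.45
tcp_pos: [0.5782, -0.0301, 0.1612]
eef_rot: [-180.0, 0.1, -27.5]
contact_force: [-4.7, 4.8, 4.5]
gripper_width: 0.0139
gripper_force: 35.0
```

```bash
python3 dm.py | tail -5; python3 look.py m3.png
```

```text
[ 0.57816507 -0.03008903  0.16120129] [-1.79977399e+02  6.12044038e-02 -2.74798650e+01] [-4.72217152  4.83350427  4.4814635 ]
-10.4 ridge 159 0.08 span -1.89 2.18 slope -0.54 | tip 283 x -19.0 y 0.28 slope -21.6 dy 0.2
-11.2 ridge 159 0.05 span -1.87 2.07 slope 0.23 | tip 281 x -19.0 y -0.0 slope -20.9 dy -0.05
-10.4 ridge 152 0.23 span -1.78 2.75 slope -0.56 | tip 298 x -19.0 y 0.38 slope -21.5 dy 0.15
-11.2 ridge 152 0.21 span -1.8 2.7 slope 0.22 | tip 295 x -19.0 y 0.13 slope -20.7 dy -0.08
[ 0.5782258  -0.0300624   0.16126395] [-1.79970948e+02  5.23724081e-02 -2.74768547e+01] [-5.37689163  4.57076256  5.00295698] [1.74689942 1.85754179 0.0999601 ]
u0,v0 449 0
```

View pics/m3.png

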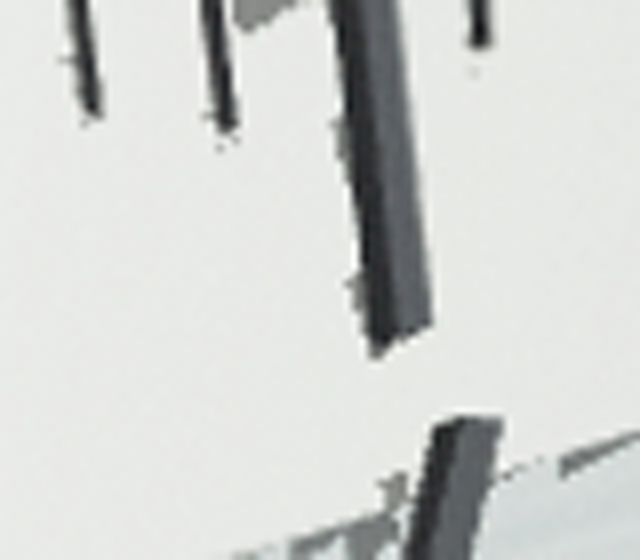

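Pointer tip (470,420) lines up with the ridge's axis when extended, to within about 0.3 mm. I'll unload slightly, release partway and back straight up.

Call:
apply_moves --targets '[{"dp": [-0.0002,0.0002,0.0005],"yaw": 0},{"dp": [-0.0003,0.0003,0.001],"yaw": 0},{"dp": [-0.0003,0.0003,0.001],"yaw": 0}]'

```text
time_s: 15.85
tcp_pos: [0.5781, -0.03, 0.1615]
eef_rot: [-180.0, 0.0, -27.5]
contact_force: [-0.9, 4.4, -3.1]
gripper_width: 0.0131
gripper_force: 35.0
```

Call:
apply_moves --targets '[{"dp": [0,0,0],"yaw": 0},{"dp": [0,0,0],"yaw": 0},{"dp": [0,0,0],"yaw": 0},{"dp": [0,0,0],"yaw": 0},{"dp": [0,0,0],"yaw": 0},{"dp": [0,0,0],"yaw": 0},{"dp": [0,0,0],"yaw": 0},{"dp": [0,0,0],"yaw": 0}]' --grip 0

```text
time_s: 16.52
tcp_pos: [0.5785, -0.0305, 0.1621]
eef_rot: [-180.0, -0.0, -27.5]
contact_force: [1.1, -0.2, 0.4]
gripper_width: 0.0436
gripper_force: 0.0
```

```bash
python3 dm.py | tail -5
```

```text
[ 0.57846309 -0.03046015  0.16209545] [-1.79998378e+02 -4.94146440e-03 -2.74942395e+01] [ 1.05946437 -0.19264781  0.40650454]
-10.4 ridge 165 0.24 span -1.73 2.58 slope -0.73 | tip 280 x -19.3 y 0.44 slope -22.1 dy 0.2
-11.2 ridge 165 0.21 span -1.77 2.46 slope 0.04 | tip 279 x -19.3 y 0.15 slope -21.5 dy -0.06
-10.4 ridge 156 0.23 span -1.7 2.49 slope -0.08 | tip 279 x -19.1 y 0.37 slope -21.5 dy 0.14
-11.2 ridge 156 0.21 span -1.74 2.55 slope 0.69 | tip 278 x -19.1 y 0.12 slope -20.7 dy -0.09
```

Released, and the pointer hasn't moved. Next I'll go straight up, then offset so I can look from nearly above the mark.

Call:
apply_moves --targets '[{"dp": [0,0,0.005],"yaw": 0},{"dp": [0,0,0.015],"yaw": 0},{"dp": [0,0,0.035],"yaw": 0},{"dp": [0,0,0.065],"yaw": 0},{"dp": [0,0,0.1],"yaw": 0},{"dp": [0,-0.03,0.12],"yaw": 0},{"dp": [0,-0.07,0.12],"yaw": 0},{"dp": [0,-0.1,0.12],"yaw": 0},{"dp": [0,-0.12,0.12],"yaw": 0},{"dp": [0,-0.12,0.12],"yaw": 0},{"dp": [0,-0.12,0.12],"yaw": 0},{"dp": [0,-0.12,0.12],"yaw": 0}]'

```text
time_s: 17.62
tcp_pos: [0.5784, -0.1503, 0.2827]
eef_rot: [-180.0, -0.0, -27.5]
contact_force: [-0.4, -0.4, -0.2]
gripper_width: 0.0433
gripper_force: 0.0
```

Run:
```python
from dm import *
s=get_state();print(s['tcp_pos'],s['eef_rot'],s['contact_force'])
d=cap('wrist');dm(d);print(d['tw'])
p=(np.array([.634,-.190,.105])-d['tw'])@d['Rw'];u,v=(p[:2]/p[2]*d['fx']+[d['cx'],d['cy']]).astype(int)
u0,v0=min(max(u-40,0),480),min(max(v-35,0),350);print('u0v0',u0,v0)
b=cv2.resize(d['image'][v0:v0+70,u0:u0+80,::-1],None,fx=5,fy=5,interpolation=cv2.INTER_CUBIC)
c=cap('side');W=cloud(c).reshape(-1,3);m=(np.hypot(W[:,0]-.5785,W[:,1]+.0305)<.045)&(W[:,2]>.165);print('key top',W[m].min(0),W[m].max(0),np.percentile(W[m][:,2],[50,90]))
a=cv2.resize(c['image'][200:340,235:395,::-1],(400,350),interpolation=cv2.INTER_CUBIC)
cv2.imwrite('pics/m4.png',np.hstack([b,a]))
```

```text
[ 0.57844528 -0.15034275  0.28267627] [-1.79980203e+02 -3.03032452e-02 -2.75167914e+01] [-0.44200209 -0.39711078 -0.23643145]
-10.4 ridge 37 0.01 span -1.13 1.19 slope -0.06 | tip 68 x -18.8 y 0.24 slope -21.3 dy 0.23
-11.2 ridge 37 -0.01 span -1.17 1.24 slope 0.73 | tip 67 x -18.8 y -0.03 slope -20.4 dy -0.02
[ 0.64039674 -0.18383752  0.41893663]
u0v0 253 97
key top [ 0.54979669 -0.04043144  0.16517494] [ 0.58694269 -0.01364339  0.17421258] [0.17072624 0.17245102]
```

View pics/m4.png

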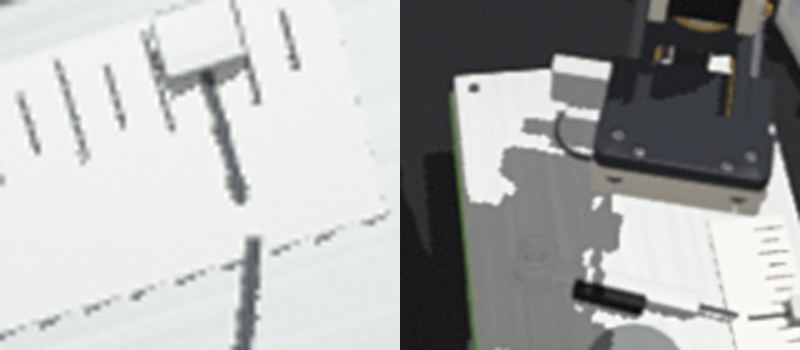

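Seen from almost overhead, the tip (253,238) lies on the ridge's extended line, within about 0.2 mm. The key's top is at z = 0.172, which means fully home. Handing in.

```bash
python3 -c "
from plant import r
print(r.close_job())"
```

```text
the job is handed in; nothing more can be done
None
```

The job is handed in: the key stands fully home on the screw, turned clockwise until the pointer was within about 0.2 mm of the mark, with the gripper clear of everything, after about 18 s of robot time.

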